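# Lower the dust box flap to the red mark and hold it

### The job

Pull the red-handled file up out of its holder in front of the dust box, where it bars the flap, and stand it handle up in the tall round metal tool pot, leaving the flap shut meanwhile. Then take the flap by its top rail, swing it down towards the robot until the yellow rail end is level with the red pointer, and finish while still holding it there so the box can be inspected: do not let go, and do not let the flap fall open. Leave the pointer, the pot and everything else where they are.

Things in the scene. Friction and masses are not known exactly. Their poses are not given: they have to be found in the camera images.
- dust_box: small white open-topped dust box with a blue drop-front flap, fixed on a dark base plate. Origin on the worktop, straight below the middle of the hinge axis; +x points into the box, away from the flap's front; +y along the hinge towards the file holder; z up. Walls (x 14 to 83 mm, y -76 to 76 mm) are 115 mm high, open above. Yaw varies
- hinge (a point): middle of the flap's hinge axis, 25 mm above the worktop; the axis runs along the dust box's y
- flap (a joint): flap angle in rad. 0 = shut (flap leans 0.10 rad back from vertical, towards the box's +x, and stays so by its weight); grows as the flap swings down towards the box's -x. Angle from vertical = value - 0.10. Free, almost frictionless hinge: beyond 0.10 the flap (about 0.5 kg) falls open, to the stop at 1.45, unless held
- rail (a point): middle of the round steel rail along the flap's top edge: 12 mm thick, along the box's y, 130 mm from the hinge axis (its top 161 mm above the worktop when shut); free all round between two brackets 55 mm to either side. The flap plate below is 5 mm thick, 138 mm wide, its upper edge 15 mm below the rail's centre line. Axes turn with the flap; z points from hinge to rail
- rail_yellow_end (a point): centre of the yellow cap on the rail's right end (82 mm from the middle, 15 mm thick), 130 mm from the hinge axis
- mark (a point): point on the red pointer at the yellow cap's radius, 130 mm from the hinge axis, 102 mm to the right (-y) of the flap's middle, before a white graduated arc. z points along the pointer away from the hinge, y along the hinge axis. The flap is at the mark when the yellow cap is level with this point, seen along the hinge axis
- pointer (a joint): angle of the red pointer in rad, same zero and sense as the flap's: the flap is at the mark when both values are equal. Stiff; stays where it is set. Between 0.38 and 0.70
- holder_mouth (a point): centre of the mouth of the upright grey holder, 84 mm above the worktop, 25 mm in front of the hinge and 98 mm to the left of the flap's middle; a square socket 16 x 9 mm inside (16 along the box's x), 24 x 17 mm outside, 78 mm deep
- file: file 190 mm long, red handle, 60 g; starts standing in the holder, handle up. It balances about 35 mm from mid-length towards the handle end. Own +y axis points along it from blade tip to handle end (up at the start); origin at mid-length, on one flat side (the file's centre line lies 8 mm from it along the own z axis)
- file_tip (a point): blade tip, lowest point of the file at the start, 94 mm from mid-length. The blade is 12 x 4 mm, 100 mm long
- file_handle (a point): centre of the red handle, 50 mm above mid-length; the handle is 16 x 17 mm thick and 90 mm long (5 to 95 mm above mid-length)
- tool_pot: tall round open metal pot standing loose on the worktop, 54 mm wide outside, 48 mm inside, 120 mm tall, floor 6 mm thick, 500 g; empty. Origin at the centre of its underside
- cast: yellow stone jaw model 56x65x44 mm; bystander, to be left alone
- bottle: brown bottle with white cap, 42 mm diameter, 98 mm tall; bystander, to be left alone
- bur_block: metal block with burs standing in it, 34x74x46 mm; bystander, to be left alone
- cast_2: tan stone jaw model 53x66x30 mm; bystander, to be left alone
- disc_case: black flat case 62x70x26 mm; bystander, to be left alone
- sealer: small white bottle with black cap, 30 mm diameter, 66 mm tall; bystander, to be left alone
- dappen: small clear glass dish, 32 mm diameter, 22 mm tall; bystander, to be left alone
Things that resemble listed ones, but are neither listed nor needed, are in the scene too. What is shaped like the tool_pot but orange is not meant.

How it is judged:
On the way:
1. the file stands handle up in the pot, let go, the flap still shut (horizontal distance between file_tip and tool_pot below 0.03 m and height (world z) of file_tip below 0.03 m and angle between file's own y axis and vertical below 0.6 rad and angle between tool_pot's own z axis and vertical below 0.1 rad and contact force between the arm and file below 0.1 N and value of joint flap below 0.08 rad), for 0.2 s.
At the end, for the whole second after the job is handed in: the flap is at rest with the yellow rail end within 9 mm (4 degrees) of the red pointer, carried by the fingers alone and still held; the file stands handle up in the upright pot (tip within 30 mm of the worktop, leaning less than 0.6 rad), not touched by the robot (horizontal distance between file_tip and tool_pot below 0.03 m and height (world z) of file_tip below 0.03 m and angle between file's own y axis and vertical below 0.6 rad and angle between tool_pot's own z axis and vertical below 0.1 rad and contact force between the arm and file below 0.1 N and x of rail_yellow_end in the frame of mark between -0.009 and 0.009 m and velocity of joint flap between -0.05 and 0.05 rad/s and value of joint flap above 0.3 rad and contact force between the fingers and dust_box above 0.3 N and contact force between each of file, tool_pot and dust_box below 0.05 N); the arm keeps its last pose, push and grip.
It fails at once if the flap falls open far past the mark (x of rail_yellow_end in the frame of mark below -0.03 m).
It fails at once if the red pointer is moved out of its setting (distance of mark from where it was at the start of the episode above 0.008 m).
It fails at once if the flap is swung more than a crack open while the file is not in the pot (value of joint flap above 0.3 rad and horizontal distance between file_tip and tool_pot above 0.05 m).
It fails at once if the pot is shifted more than 40 mm or tipped (distance of tool_pot from where it was at the start of the episode above 0.04 m or angle between tool_pot's own z axis and vertical above 0.3 rad).
It fails at once if another thing on the worktop is shifted more than 30 mm (distance of any of cast, bottle, bur_block, cast_2, disc_case, sealer, dappen from where it was at the start of the episode above 0.03 m).
It also fails if it takes over 58 s, if anything falls off the work surface, if the arm or the gripper's body presses on something with over 40 N, if the wrist force passes 120 N, or if a joint passes its speed limit or range.

### The arm

A 7-joint arm with a two-finger parallel gripper is mounted at the origin on a cart in front of the work surface, level with it; the furniture and walls round the work are solid. World frame = base frame: x ahead of the robot, y to its left, z up, the work surface at z = 0. Lengths are in m, angles in rad, forces in N, time in s.
With the tool pointing down it reaches from about 0.4 to 0.85 m from the base axis. Payload 10.4 kg.
Tool frame: the origin (TCP) lies at the centre of the arm's flange, where the gripper is bolted on; the fingertips stand 173 mm ahead of it and the grasp point (between the pads) lies 155 mm ahead of it; z points along the fingers, y is the line along which they close (so a half turn about z gives the same grasp; the last joint's range is limited). The gripper opens to 85 mm and grips with 20 to 120 N. Pads are 22 mm wide; open, the fingers measure 114 mm over their backs; the gripper's body (76 mm by 85 mm) begins 54 mm behind the grasp point. The pads swing forward as they close: fully open they stand 13 mm farther back than shut.
Start: joints at [1.195, 0.332, -0.065, 1.46, 0.022, 1.35, -0.088], TCP at [0.216, -0.587, 0.405] pointing down, gripper open.
Joint ranges: [-2.6, 2.6], [-0.5, 2.12], [-1.47, 1.34], [0.16, 2.42], [-1.27, 4.41], [0.06, 2.06], [-2.6, 2.6]. Speed limits (rad/s): [2.22, 2.22, 2.79, 2.79, 3.14, 3.14, 3.14].

### API

Orientations are given as a unit quaternion [x, y, z, w].
In Python, from workcell import manip, viewer, finder gives the robot as it stands.
- The arm moves only by the tool arm_command, never from a script. Its argument "plan" is a list of rows, each an object with "dp": the shift along the tool's x, y, z in mm, a list of three; "spin": the turn about the tool's z in rad. A call has 1 to 5 rows; each row shifts and turns the commanded pose from where the row before left it, along the tool's axes as they then stand; what a row does not reach is not made up. A row lasts 1/10 s, in which the tool goes at most 50 mm and 8.59 degrees, less where a joint would pass 70% of its speed; a pose out of reach is approached as far as the arm can. A call is refused whole if a number of a shift passes 50 or a number of a turn 0.15, either way. A call with a gripper value outside its range is refused whole. "grip" is the closure, from -1 (fully open) to 1 (shut), set as the call begins (left out, the last holds). The fingers move at their own pace and stop on an object; "newtons" is the grip in N (left out, the last holds). Time passes only in rows, so rows that do not move let the fingers close. It gives the time, the measured TCP pose, the force, the opening and the grip force at its end, in the units of the state.
- manip.get_obs(): the state, without advancing time (a new reading comes with each control period).
- viewer.camera(name): name is "scene" or "top" or "wrist"; returns the picture (384x512x3 uint8, blue, green, red); there is no depth.
- viewer.camera_params(name): a dict with "vertical_fov" (degrees; the focal length in pixels is half the picture's height over the tangent of half this angle, whatever the lens; pixels are square), "cx", "cy" (the principal point, pixels), "k1" (the pictures are not rectified: a ray, as slopes to the right and down, at radius r is drawn at 1 + k1 r^2 times it, then the intrinsics apply), "R" (3x3) and "t" (3): a world point X has camera coordinates R X + t; the wrist camera has in their place "T_tool_cam" (4x4, takes a point from camera to tool coordinates, whose origin is the TCP and whose axes are the flange's). Camera axes: x right, y down, z forward; pixel columns grow to the right and rows downward; lengths in m; the calibration is good to about 2 mm. A picture is of the moment at which its call begins: read the wrist's pose just before it. camera_params takes no time and is no camera call.
- manip.hand_in(): hands the job in; it is judged then, once.
Trained networks look in the newest picture that a camera, given by its name, has taken for a name from the list of things; names that differ only in an ending like _2 or _b are one class to them, and where a whole thing is asked for, a point or a joint stands for the part that bears it (a point fixed in the world has none). Each returns a list of dicts, best first, with "score" (0 to 1); they miss things now and then, are a little off and sometimes report something else, mostly with a low value. They report only what shows in the picture. A call takes as long as a camera call. They do not tell look-alikes from the thing itself.
- finder.find_in(camera, thing): "position" ([x, y, z] in m, in world coordinates, good to about 4 mm: the middle of the surface that is visible of it).
The state is a dict: "clock": time; "joint_pos": joint angles; "joint_velocities": joint speeds; "tau": joint torques, N m; "position": TCP position; "ee_rot": TCP orientation; "ft_force": force on the tool from outside, world axes, zero at the start; "torque": the same for the moment, N m; "grip_width": opening from 0.0 (shut) to 1.0 (fully open); "grasp_force": force on a finger pad.
Only numpy, scipy, OpenCV 4.12 (cv2) and the standard library are available. Lean on these libraries where they do the work, as an engineer would, in place of code of your own. Each camera call takes 0.05 s, during which the arm holds its last target. There are 200 camera calls.

## Working session

There is one attempt and no reset: what is moved stays moved. The work goes in short steps, Python scripts to look and compute and a tool call to move; the robot and the scene stay as the last step left them, time stands still between calls to the robot, and variables do not carry over. Pictures are saved under pics/ and viewed, at most 12 in all, crops included, and the job is handed in when it is done.

Besides the shell and the picture viewer there is one more tool, called after "Call:" in YAML: its name, and indented under it one key for each argument. arm_command: Moves the arm, as the interface text tells. Its arguments: {"type":"object","properties":{"plan":{"type":"array","items":{"type":"object","properties":{"dp":{"type":"array","items":{"type":"number"}},"spin":{"type":"number"}}}},"grip":{"type":"number"},"newtons":{"type":"number"}},"required":["plan"]}

```bash
mkdir -p pics; ls; cat > h.py <<'E'
import numpy as np, cv2
from scipy.spatial.transform import Rotation as Rn
from workcell import manip, viewer, finder
def shot(cam,name=None):
    im=viewer.camera(cam)
    if name: cv2.imwrite('pics/'+name+'.png',im)
    return im
def extr(cam,obs=None):
    p=viewer.camera_params(cam)
    if 'R' in p: return p,np.array(p['R']),np.array(p['t'])
    o=obs or manip.get_obs(); T=np.eye(4); T[:3,:3]=Rn.from_quat(o['ee_rot']).as_matrix(); T[:3,3]=o['position']
    M=np.linalg.inv(T@np.array(p['T_tool_cam'])); return p,M[:3,:3],M[:3,3]
def proj(cam,X,obs=None):
    p,R,t=extr(cam,obs); c=np.atleast_2d(X)@R.T+t; s=c[:,:2]/c[:,2:]; f=192/np.tan(np.radians(p['vertical_fov']/2))
    s=s*(1+p['k1']*(s**2).sum(1,keepdims=True)); return s*f+[p['cx'],p['cy']]
def ray(cam,px,obs=None):
    p,R,t=extr(cam,obs); f=192/np.tan(np.radians(p['vertical_fov']/2)); d=(np.array(px,float)-[p['cx'],p['cy']])/f; s=d.copy()
    for _ in range(30): s=d/(1+p['k1']*(s@s))
    v=R.T@np.r_[s,1]; return -R.T@t, v/np.linalg.norm(v)
def onz(cam,px,z,obs=None):
    o,v=ray(cam,px,obs); return o+v*(z-o[2])/v[2]
def tri(rays):
    A=sum(np.eye(3)-np.outer(v,v) for o,v in rays); b=sum((np.eye(3)-np.outer(v,v))@o for o,v in rays); return np.linalg.solve(A,b)
E
python3 - <<'E'
from h import *
a=shot('scene'); b=shot('top')
cv2.imwrite('pics/st.png',np.vstack([cv2.resize(a,(400,300)),cv2.resize(b,(400,300))])); cv2.imwrite('pics/scene1.png',a); cv2.imwrite('pics/top1.png',b)
for c in ['scene','top']:
  for n in ['dust_box','rail','rail_yellow_end','mark','holder_mouth','file_handle','tool_pot']:
    try:
      for r in finder.find_in(c,n)[:3]: print(c,n,np.round(r['position'],3),round(r['score'],2),proj(c,r['position']).round(0)[0])
    except Exception as e: print(n,e)
for c in ['scene','top']: p,R,t=extr(c);print(c,-R.T@t,p['vertical_fov'])
o=manip.get_obs();print(o['clock'],o['position'],o['ee_rot'],Rn.from_quat(o['ee_rot']).as_matrix().round(3))
E
```

```text
pics
scene dust_box [0.541 0.074 0.054] 0.85 [226. 239.]
scene rail [0.552 0.073 0.106] 0.94 [223. 224.]
scene rail_yellow_end [0.546 0.075 0.101] 0.85 [224. 227.]
scene mark [ 0.502 -0.026  0.1  ] 0.65 [259. 214.]
scene file_handle [0.53  0.169 0.159] 0.75 [201. 235.]
scene tool_pot [ 0.544 -0.187  0.074] 0.66 [281. 187.]
scene tool_pot [0.393 0.074 0.077] 0.65 [269. 260.]
top dust_box [0.549 0.048 0.011] 0.71 [223. 193.]
top rail [0.555 0.071 0.127] 0.72 [213. 186.]
top rail_yellow_end [0.55  0.072 0.131] 0.73 [213. 188.]
top mark [ 0.637 -0.394  0.012] 0.49 [349. 164.]
top mark [0.551 0.047 0.011] 0.21 [224. 192.]
top holder_mouth [0.546 0.05  0.009] 0.86 [223. 194.]
top holder_mouth [0.44  0.274 0.015] 0.35 [157. 226.]
top file_handle [0.534 0.165 0.174] 0.43 [181. 192.]
top tool_pot [ 0.56 -0.21  0.06] 0.73 [300. 185.]
top tool_pot [0.4   0.065 0.021] 0.62 [219. 236.]
scene [0.03095554 0.56724347 0.82145618] 54.9360655821321
top [ 0.37649827 -0.04508299  1.26119673] 55.761283177066545
0.8 [ 0.2159701  -0.58650329  0.4047246 ] [9.84480415e-01 1.75494476e-01 2.27520084e-05 3.36418595e-05] [[ 0.938  0.346  0.   ]
 [ 0.346 -0.938 -0.   ]
 [ 0.     0.    -1.   ]]
```

```bash
python3 - <<'E'
import cv2,numpy as np
a=cv2.imread('pics/scene1.png');b=cv2.imread('pics/top1.png')
cv2.imwrite('pics/a.png',cv2.resize(a[120:340,110:400],(790,600)));cv2.imwrite('pics/b.png',cv2.resize(b[110:290,120:360],(800,600)))
E
```

```text
(no output)
```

View pics/a.png

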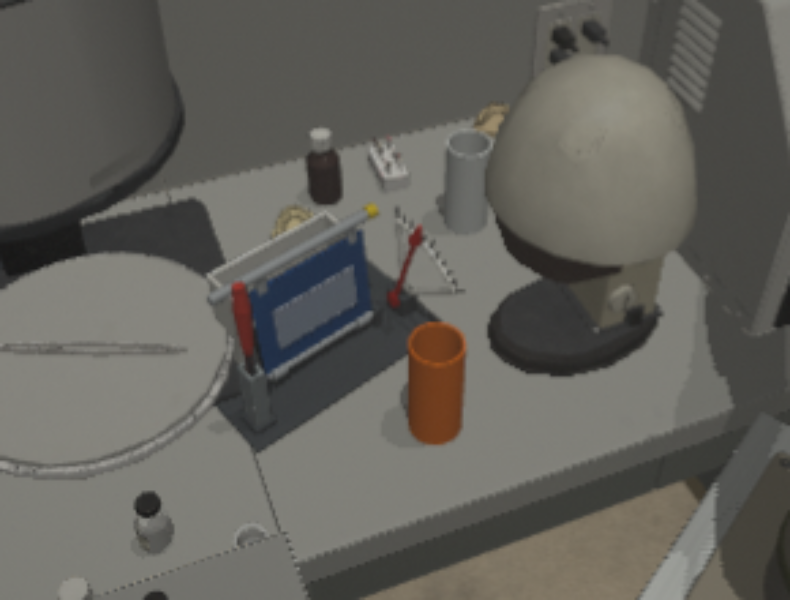

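View pics/b.png

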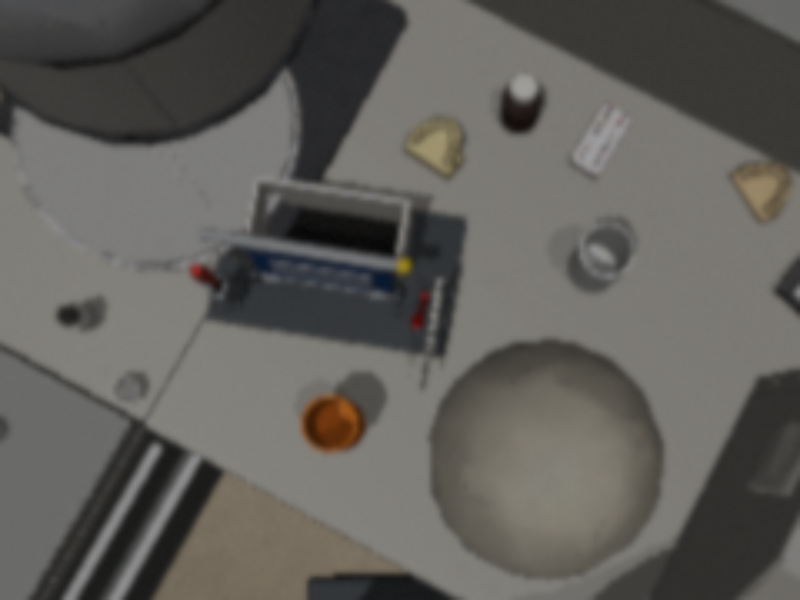

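```bash
cat > fit.py <<'E'
from h import *
from scipy.optimize import least_squares
a=cv2.imread('pics/scene1.png');b=cv2.imread('pics/top1.png')
def blob(im,lo,hi,box):
    m=cv2.inRange(cv2.cvtColor(im,cv2.COLOR_BGR2HSV),lo,hi); x0,x1,y0,y1=box
    ys,xs=np.nonzero(m[y0:y1,x0:x1]); return np.array([xs.mean()+x0,ys.mean()+y0]),len(xs)
ys_=blob(a,(18,120,90),(35,255,255),(235,255,188,205)); yt=blob(b,(18,120,90),(35,255,255),(232,250,182,198))
print(ys_,yt)
L={'yel':(.013,-.082,.154),'rl':(.013,.082,.154),'hd':(-.025,.098,.193),'cl':(.083,.076,.115),'cr':(.083,-.076,.115)}
D=[('scene','yel',ys_[0],3),('scene','rl',(187.8,228.5),1),('scene','hd',(198.1,225.6),1),('scene','cl',(187.1,219.7),1),('scene','cr',(231.9,198.8),1),
('top','yel',yt[0],3),('top','rl',(181.5,180.2),1),('top','hd',(178.5,191),1),('top','cl',(198,164.3),1),('top','cr',(242.4,170.9),1)]
def W(p,l): return np.array([p[0]+np.cos(p[2])*l[0]-np.sin(p[2])*l[1],p[1]+np.sin(p[2])*l[0]+np.cos(p[2])*l[1],l[2]])
f=lambda p:np.concatenate([w*(proj(c,W(p,L[n]))[0]-px) for c,n,px,w in D])
s=least_squares(f,[.53,.07,-.2],loss='soft_l1')
p=s.x
if __name__=='__main__':
    print(p,f(p).round(1).reshape(-1,2).tolist())
    print('yel tri',tri([ray('scene',ys_[0]),ray('top',yt[0])]),W(p,L['yel']))
    print('handle',W(p,L['hd']),'rail',W(p,(.013,0,.154)))
    print('pot',onz('scene',(281.8,173.5),.12),onz('top',(302.7,182.3),.12),onz('scene',(281.5,204),0.0))
    piv=W(p,(0,-.102,.025));print('pivot px',proj('scene',piv),proj('top',piv))
    for v in np.arange(.38,.71,.08):
        m=W(p,(-.130*np.sin(v-.1),-.102,.025+.13*np.cos(v-.1)));print(v,proj('scene',m),proj('top',m))
    for n,im,bx in (('scene',a,(245,275,195,240)),('top',b,(238,255,190,215))):
        m=cv2.inRange(cv2.cvtColor(im,cv2.COLOR_BGR2HSV),(0,120,50),(8,255,255))|cv2.inRange(cv2.cvtColor(im,cv2.COLOR_BGR2HSV),(172,120,50),(180,255,255))
        ys,xs=np.nonzero(m[bx[2]:bx[3],bx[0]:bx[1]]);print(n,sorted(zip((ys+bx[2]).tolist(),(xs+bx[0]).tolist()))[::4])
E
python3 fit.py
```

```text
(array([246.125, 196.75 ]), 16) (array([240.5       , 189.22222222]), 18)
[ 0.54026804  0.06913439 -0.18253908] [[0.9, -0.3], [8.9, -4.0], [0.1, -1.0], [-1.3, 0.1], [-2.0, -3.0], [-1.1, 0.6], [6.0, 1.1], [-0.9, -0.2], [-2.6, -1.9], [-0.3, -1.3]]
yel tri [ 0.53935619 -0.01471566  0.15234062] [ 0.53816684 -0.01386311  0.154     ]
handle [0.53347304 0.17004439 0.193     ] rail [0.55305206 0.06677454 0.154     ]
pot [ 0.54813621 -0.19690651  0.12      ] [ 0.56039741 -0.21286273  0.12      ] [ 0.53994175 -0.19155649  0.        ]
pivot px [[255.37262186 228.49089031]] [[246.47934802 199.4093439 ]]
0.38 [[263.60329213 203.47419066]] [[244.07459558 206.15765995]]
0.46 [[266.01896088 206.20669435]] [[243.59370335 209.41953273]]
0.54 [[268.37501791 209.11515294]] [[243.13513159 212.59759119]]
0.6200000000000001 [[270.65094058 212.17644188]] [[242.70263082 215.66538692]]
0.7000000000000001 [[272.82676433 215.36547371]] [[242.29962415 218.59801084]]
scene [(203, 264), (206, 261), (207, 261), (208, 260), (209, 261), (211, 261), (216, 259), (220, 257), (223, 257), (226, 256), (227, 256), (228, 255), (229, 255), (230, 256), (231, 256)]
top [(198, 246), (199, 248), (201, 247), (204, 244), (205, 244), (206, 244), (207, 244)]
```

```bash
python3 - <<'E'
from fit import *
# dome: fit sphere center x,y,z,r to silhouettes: (dome centre px)
c=tri([ray('top',(283.5,246.5)),ray('scene',(328.4,178.7))]);print('dome',c)
dt=np.linalg.norm(c-ray('top',(0,0))[0]); ds=np.linalg.norm(c-ray('scene',(0,0))[0]); 
f=192/np.tan(np.radians(55.3/2)); print('r',35/f*dt, 38/f*ds)
print('pot tri',tri([ray('scene',(281.8,173.5)),ray('top',(302.7,182.3))]))
# left machine cylinder: bottom edge front
for px in [(283.7,246.5),(318,246),(283,212)]: print(px,onz('top',px,.25))
for z in (0,.1,.3): print('left cyl lower edge',z,onz('top',(180+0,130),z), onz('top',(163,190),z))
E
```

```text
(array([246.125, 196.75 ]), 16) (array([240.5       , 189.22222222]), 18)
dome [ 0.36083888 -0.1344333   0.22895131]
r 0.09896186925486349 0.1011817335885392
pot tri [ 0.56238325 -0.21605896  0.10197371]
(283.7, 246.5) [ 0.36201634 -0.13270474  0.25      ]
(318, 246) [ 0.3606967  -0.22716982  0.25      ]
(283, 212) [ 0.45705099 -0.13468498  0.25      ]
left cyl lower edge 0 [0.78140953 0.20017762 0.        ] [0.56613643 0.25950799 0.        ]
left cyl lower edge 0.1 [0.74930421 0.18073096 0.1       ] [0.55110006 0.23535704 0.1       ]
left cyl lower edge 0.3 [0.68509357 0.14183765 0.3       ] [0.52102733 0.18705514 0.3       ]
```

```bash
python3 - <<'E'
import cv2,numpy as np
a=cv2.imread('pics/scene1.png');b=cv2.imread('pics/top1.png')
cv2.imwrite('pics/c.png',np.hstack([cv2.resize(a,(400,300)),cv2.resize(b,(400,300))]))
E
```

```text
(no output)
```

View pics/c.png

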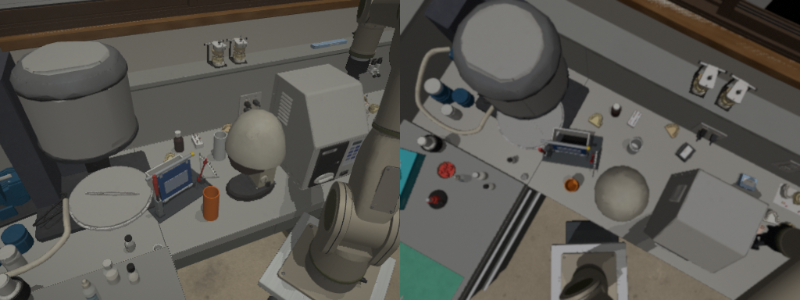

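Seen: file handle at top (180,191); metal pot at top (302,182), look-alike orange pot (219,237). Red look-alikes are the pointer (246,205) and red jars at far left. I choose the handle in the holder and the grey pot, and will confirm with a wrist view. First the arm lifts over the dome and the machine.

Call:
arm_command:
  plan:
    - {"dp": [0, 0, -50]}
    - {"dp": [0, 0, -50]}
    - {"dp": [0, 0, -50]}
    - {"dp": [0, 0, -50]}
    - {"dp": [0, 0, -20]}
  grip: -1
  newtons: 40

```text
invalid input at $.plan[0]: expected keys dp, spin
```

Call:
arm_command:
  plan:
    - {"dp": [0, 0, -50], "spin": 0}
    - {"dp": [0, 0, -50], "spin": 0}
    - {"dp": [0, 0, -50], "spin": 0}
    - {"dp": [0, 0, -50], "spin": 0}
    - {"dp": [0, 0, -20], "spin": 0}
  grip: -1
  newtons: 40

```text
clock: 1.3
position: [0.2155, -0.5856, 0.6304]
ee_rot: [0.984, 0.175, 0.001, 0.003]
ft_force: [0.2, -0.8, -0.1]
grip_width: 1.003
grasp_force: 0.0
```

Call:
arm_command:
  plan:
    - {"dp": [44, -22, 0], "spin": 0}
    - {"dp": [44, -22, 0], "spin": 0}
    - {"dp": [44, -22, 0], "spin": 0}
    - {"dp": [44, -22, 0], "spin": 0}
    - {"dp": [44, -22, 0], "spin": 0}

```text
clock: 1.8
position: [0.3853, -0.4055, 0.625]
ee_rot: [0.984, 0.175, 0.0, 0.0]
ft_force: [1.3, -0.6, 0.1]
grip_width: 1.001
grasp_force: 0.0
```

Call:
arm_command:
  plan:
    - {"dp": [40, -20, 0], "spin": 0.1}
    - {"dp": [40, -20, 0], "spin": 0.1}
    - {"dp": [40, -24, 0], "spin": 0.1}
    - {"dp": [40, -28, 0], "spin": 0.1}
    - {"dp": [40, -28, 0], "spin": 0.1}

```text
clock: 2.3
position: [0.5653, -0.2577, 0.6255]
ee_rot: [0.997, -0.076, 0.001, 0.0]
ft_force: [0.0, -0.6, 0.5]
grip_width: 1.001
grasp_force: 0.0
```

```bash
python3 - <<'E'
from fit import *
o=manip.get_obs();print(o['clock'],np.round(o['position'],3),np.round(o['joint_pos'],2),np.round(Rn.from_quat(o['ee_rot']).as_matrix(),3).tolist())
im=shot('wrist','w1')
for n in ['tool_pot','mark','rail_yellow_end','file_handle']:
  for r in finder.find_in('wrist',n)[:3]: print(n,np.round(r['position'],3),round(r['score'],2),proj('wrist',r['position'],o).round(0)[0])
T=np.array(viewer.camera_params('wrist')['T_tool_cam']);print(T.round(3),viewer.camera_params('wrist')['vertical_fov'])
E
```

```text
(array([246.125, 196.75 ]), 16) (array([240.5       , 189.22222222]), 18)
2.3 [ 0.565 -0.258  0.625] [ 0.54  0.34 -0.29  1.    0.1   1.81 -1.43] [[0.989, -0.151, 0.001], [-0.151, -0.989, -0.001], [0.001, 0.0, -1.0]]
tool_pot [ 0.547 -0.202  0.069] 0.77 [228. 153.]
tool_pot [0.406 0.053 0.084] 0.7 [110. 247.]
tool_pot [0.539 0.164 0.132] 0.7 [ 12. 199.]
mark [ 0.494 -0.028  0.136] 0.56 [126. 209.]
rail_yellow_end [0.553 0.065 0.136] 0.94 [ 61. 183.]
file_handle [0.536 0.163 0.131] 0.79 [ 14. 200.]
[[-0.001 -0.953 -0.304  0.078]
 [ 1.    -0.001 -0.     0.   ]
 [-0.    -0.304  0.953  0.029]
 [ 0.     0.     0.     1.   ]] 64.07380715082252
```

View pics/w1.png

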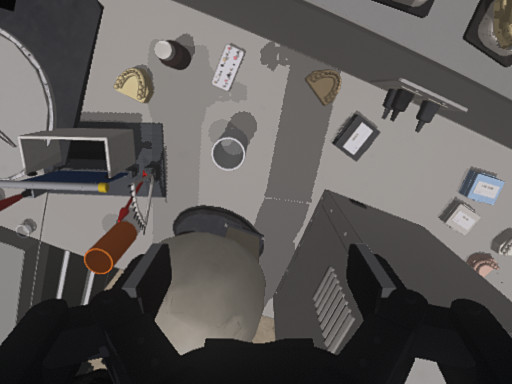

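```bash
python3 - <<'E'
from fit import *
o=manip.get_obs(); im=cv2.imread('pics/w1.png')
print('pot',onz('wrist',(228.5,154),.12,o))
y=blob(im,(18,120,90),(35,255,255),(92,115,178,198));print(y,onz('wrist',y[0],.154,o),W(p,L['yel']))
R=Rn.from_quat(o['ee_rot']).as_matrix()
tgt=np.array([.532-.02,.13,.60]); print(R.T@(tgt-np.array(o['position']))*1000)
E
```

```text
(array([246.125, 196.75 ]), 16) (array([240.5       , 189.22222222]), 18)
pot [ 0.55196058 -0.21033993  0.12      ]
(array([101.84931507, 187.19178082]), 73) [ 0.53696372 -0.012828    0.154     ] [ 0.53816684 -0.01386311  0.154     ]
[-108.65717168 -377.77290496   24.51431829]
```

Call:
arm_command:
  plan:
    - {"dp": [-13, -42, 10], "spin": 0}
    - {"dp": [-13, -42, 10], "spin": 0}
    - {"dp": [-13, -42, 18], "spin": 0}
    - {"dp": [-13, -42, 18], "spin": 0}
    - {"dp": [-13, -42, 18], "spin": 0}

```text
clock: 3.05
position: [0.5294, -0.042, 0.5508]
ee_rot: [0.997, -0.075, 0.001, 0.001]
ft_force: [1.5, 0.1, 0.4]
grip_width: 0.996
grasp_force: 0.0
```

Call:
arm_command:
  plan:
    - {"dp": [-13, -42, 18], "spin": 0.01}
    - {"dp": [-13, -42, 18], "spin": 0.01}
    - {"dp": [-13, -42, 18], "spin": 0.01}
    - {"dp": [0, 0, 0], "spin": 0}

```text
clock: 3.45
position: [0.51, 0.0931, 0.4955]
ee_rot: [0.996, -0.085, -0.001, -0.0]
ft_force: [-0.5, -0.2, 1.4]
grip_width: 1.001
grasp_force: 0.0
```

```bash
python3 - <<'E'
from fit import *
o=manip.get_obs();print(o['clock'],np.round(o['position'],4),np.round(o['joint_pos'],2),np.round(o['ft_force'],1))
im=shot('wrist','w2')
for n in ['mark','rail_yellow_end','file_handle','holder_mouth']:
  for r in finder.find_in('wrist',n)[:3]: print(n,np.round(r['position'],3),round(r['score'],2),proj('wrist',r['position'],o).round(0)[0])
d=im.copy()
for n,l in L.items(): cv2.circle(d,tuple(int(v) for v in proj('wrist',W(p,l),o)[0].round()),2,(0,255,0),-1)
for v in (.38,.5,.7):cv2.circle(d,tuple(int(v) for v in proj('wrist',W(p,(-.130*np.sin(v-.1),-.102,.025+.13*np.cos(v-.1))),o)[0].round()),1,(255,255,0),-1)
cv2.imwrite('pics/w2d.png',cv2.resize(d[50:350],(800,469)))
E
```

```text
(array([246.125, 196.75 ]), 16) (array([240.5       , 189.22222222]), 18)
3.45 [0.51   0.0931 0.4955] [ 0.23  0.1  -0.54  1.57  0.05  1.49 -2.05] [-0.5 -0.2  1.4]
mark [ 0.498 -0.025  0.133] 0.68 [365. 155.]
rail_yellow_end [0.561 0.077 0.159] 0.75 [266. 116.]
holder_mouth [0.564 0.045 0.012] 0.91 [285. 101.]
```

View pics/w2d.png

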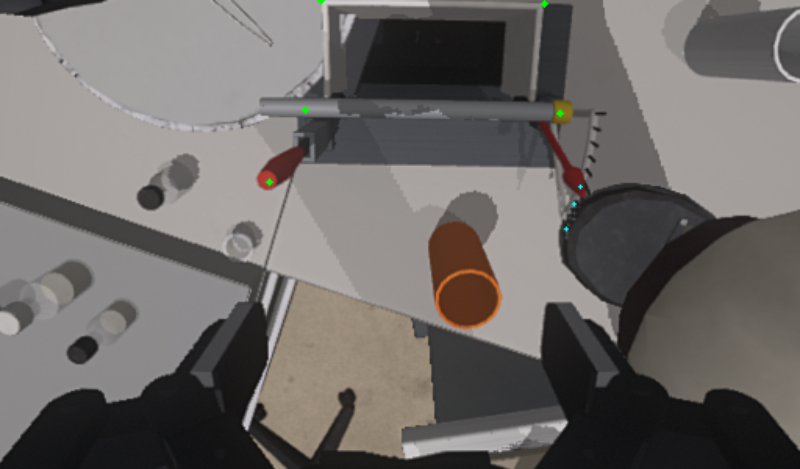

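```bash
cat > ptr.py <<'E'
from fit import *
def red(im,box):
    h=cv2.cvtColor(im,cv2.COLOR_BGR2HSV); m=cv2.inRange(h,(0,110,40),(8,255,255))|cv2.inRange(h,(172,110,40),(180,255,255))
    x0,x1,y0,y1=box; ys,xs=np.nonzero(m[y0:y1,x0:x1]); return np.c_[xs+x0,ys+y0]
def local(P): 
    c,s=np.cos(p[2]),np.sin(p[2]); d=P-np.r_[p[:2],0]; return np.array([c*d[0]+s*d[1],-s*d[0]+c*d[1],d[2]])
def angs(cam,pts,o=None):
    n=np.array([-np.sin(p[2]),np.cos(p[2]),0]); P0=W(p,(0,-.102,0)); out=[]
    for q in pts:
        c,v=ray(cam,q,o); l=local(c+v*((P0-c)@n)/(v@n)); x,z=l[0],l[2]-.025
        out.append((np.hypot(x,z),np.arctan2(-x,z)+.1))
    return np.array(out)
E
python3 - <<'E'
from ptr import *
o=manip.get_obs()
for cam,f,bx,ob in (('wrist','w2',(340,382,120,180),o),('scene','scene1',(250,275,195,236),None)):
    im=cv2.imread(f'pics/{f}.png'); a_=angs(cam,red(im,bx),ob); 
    for lo in (0,.02,.05,.07,.09,.11,.13,.15): 
        s=a_[(a_[:,0]>=lo)&(a_[:,0]<lo+.02)]; 
        if len(s): print(f,lo,len(s),s[:,1].mean().round(3),s[:,1].std().round(3))
im=cv2.imread('pics/w2.png');r=red(im,(155,200,140,175)); print('red ext',r.min(0),r.max(0))
v=cv2.cvtColor(im,cv2.COLOR_BGR2HSV)[r[:,1],r[:,0],2]; b=r[v>150]; print(len(b),b.mean(0),onz('wrist',b.mean(0),.195,o),W(p,L['hd']))
R=Rn.from_quat(o['ee_rot']).as_matrix(); t=np.array([.533,.170,.43]);print(R.T@(t-np.array(o['position']))*1000, np.arctan2(R[1,1],R[0,1]), p[2]-np.pi/2)
E
```

```text
(array([246.125, 196.75 ]), 16) (array([240.5       , 189.22222222]), 18)
w2 0.02 2 0.113 0.016
w2 0.05 35 0.159 0.052
w2 0.07 36 0.219 0.035
w2 0.09 39 0.256 0.023
w2 0.11 76 0.303 0.036
w2 0.13 102 0.287 0.032
w2 0.15 31 0.292 0.021
scene1 0 22 -1.089 1.646
scene1 0.02 8 -0.749 1.352
scene1 0.05 6 0.343 0.019
scene1 0.07 2 0.355 0.006
scene1 0.09 10 0.357 0.032
scene1 0.11 14 0.383 0.028
scene1 0.13 1 0.386 0.0
red ext [165 144] [193 170]
105 [170.3047619  164.78095238] [0.53925658 0.16344198 0.195     ] [0.53347304 0.17004439 0.193     ]
[  5.1268679  -85.9985252   67.37304516] -1.7512702750934181 -1.7533354057689365
```

```bash
python3 - <<'E'
from ptr import *
o=manip.get_obs();print(o['clock'],np.round(o['position'],4),np.round(o['ee_rot'],4),np.round(o['joint_velocities'],3))
print(proj('wrist',W(p,L['hd']),o),proj('wrist',W(p,L['yel']),o))
im=shot('wrist','w3')
r=red(im,(150,215,130,185));v=cv2.cvtColor(im,cv2.COLOR_BGR2HSV)[r[:,1],r[:,0],2]; b=r[v>150]; print(len(b),b.mean(0),onz('wrist',b.mean(0),.195,o),r.min(0),r.max(0))
y=blob(im,(18,120,90),(35,255,255),(340,380,100,145));print(y,onz('wrist',y[0],.154,o),W(p,L['yel']))
a_=angs('wrist',red(im,(340,385,120,185)),o)
for lo in (.03,.05,.07,.09,.11,.13,.15): 
        s=a_[(a_[:,0]>=lo)&(a_[:,0]<lo+.02)]; print(lo,len(s),s[:,1].mean().round(3),s[:,1].std().round(3))
E
```

```text
(array([246.125, 196.75 ]), 16) (array([240.5       , 189.22222222]), 18)
3.7 [0.5124 0.0864 0.4974] [ 9.959e-01 -9.010e-02  7.000e-04  2.000e-04] [-0.002  0.004 -0.003 -0.001 -0.003 -0.003 -0.004]
[[165.7249136 171.4977491]] [[350.50589727 125.73386261]]
101 [164.11881188 169.95049505] [0.53557604 0.17040872 0.195     ] [159 149] [188 175]
(array([351.96835443, 124.55063291]), 158) [ 0.53909646 -0.01546012  0.154     ] [ 0.53816684 -0.01386311  0.154     ]
0.03 32 0.375 0.071
0.05 35 0.395 0.049
0.07 40 0.387 0.034
0.09 66 0.418 0.045
0.11 91 0.38 0.042
0.13 45 0.37 0.027
0.15 0 nan nan<stdin>:9: RuntimeWarning: Mean of empty slice.
  ret = ret.dtype.type(ret / rcount)
  ret = _var(a, axis=axis, dtype=dtype, out=out, ddof=ddof,
  arrmean = um.true_divide(arrmean, div, out=arrmean,
  ret = ret.dtype.type(ret / rcount)
```

```bash
python3 - <<'E' 2>/dev/null
from ptr import *
o=manip.get_obs()
print('plate',tri([ray('top',(165,190)),ray('wrist',(130,138),o)]))
for z in (0,.05,.1): print(z,onz('top',(165,190),z),onz('scene',(110+235/2.724,120+370/2.727),z),onz('wrist',(130,138),z,o))
print('cyl',tri([ray('top',(213.6,119)),ray('scene',(177,160))]))
for z in (.2,.3,.4,.5): print(z,onz('top',(213.6,119),z),onz('top',(160,153),z),onz('scene',(177,160),z),onz('scene',(110,200),z))
R=Rn.from_quat(o['ee_rot']).as_matrix(); t=np.array([.535,.170,.40]);print(R.T@(t-np.array(o['position']))*1000)
E
```

```text
(array([246.125, 196.75 ]), 16) (array([240.5       , 189.22222222]), 18)
plate [0.55801228 0.23800549 0.0821319 ]
0 [0.56594092 0.25257952 0.        ] [6.02121040e-01 1.39647673e-01 1.11022302e-16] [0.55634834 0.27952964 0.        ]
0.05 [0.55843049 0.24077872 0.05      ] [0.56735561 0.16567437 0.05      ] [0.55982202 0.25738903 0.05      ]
0.1 [0.55092006 0.22897792 0.1       ] [0.53259019 0.19170106 0.1       ] [0.56329571 0.23524843 0.1       ]
cyl [0.73518682 0.05434609 0.23043645]
0.2 [0.74915902 0.05992882 0.2       ] [0.64775743 0.22066507 0.2       ] [0.76691238 0.02649537 0.2       ] [0.76883785 0.25270141 0.2       ]
0.3 [0.71404199 0.05003321 0.3       ] [0.6221958  0.19562277 0.3       ] [0.64848781 0.11350844 0.3       ] [0.65010344 0.30331513 0.3       ]
0.4 [0.67892496 0.04013761 0.4       ] [0.59663417 0.17058047 0.4       ] [0.53006323 0.20052151 0.4       ] [0.53136903 0.35392884 0.4       ]
0.5 [0.64380793 0.03024201 0.5       ] [0.57107255 0.14553817 0.5       ] [0.41163866 0.28753458 0.5       ] [0.41263463 0.40454256 0.5       ]
[  7.09709557 -86.18622593  97.28132136]
```

Call:
arm_command:
  plan:
    - {"dp": [0, 0, 0], "spin": -0.149}
    - {"dp": [0, 0, 0], "spin": -0.149}
    - {"dp": [0, 0, 0], "spin": -0.149}
    - {"dp": [0, 0, 0], "spin": -0.149}
    - {"dp": [0, 0, 0], "spin": -0.149}

```text
clock: 4.25
position: [0.5124, 0.0872, 0.4971]
ee_rot: [0.959, 0.282, 0.0, 0.0]
ft_force: [-0.2, 0.3, 0.0]
grip_width: 1.0
grasp_force: 0.0
```

Call:
arm_command:
  plan:
    - {"dp": [0, 0, 0], "spin": -0.149}
    - {"dp": [0, 0, 0], "spin": -0.149}
    - {"dp": [0, 0, 0], "spin": -0.149}
    - {"dp": [0, 0, 0], "spin": -0.149}
    - {"dp": [0, 0, 0], "spin": -0.149}

```text
clock: 4.75
position: [0.5124, 0.0872, 0.497]
ee_rot: [0.791, 0.612, 0.0, 0.0]
ft_force: [-0.4, -0.8, -0.5]
grip_width: 1.0
grasp_force: 0.0
```

Call:
arm_command:
  plan:
    - {"dp": [0, 0, 0], "spin": -0.149}
    - {"dp": [0, 0, 0], "spin": -0.149}
    - {"dp": [0, 0, 0], "spin": -0.149}
    - {"dp": [0, 0, 0], "spin": -0.149}
    - {"dp": [0, 0, 0], "spin": -0.149}

```text
clock: 5.25
position: [0.5124, 0.0871, 0.497]
ee_rot: [0.514, 0.858, 0.0, 0.0]
ft_force: [-0.5, -0.7, 0.5]
grip_width: 0.995
grasp_force: 0.0
```

Call:
arm_command:
  plan:
    - {"dp": [0, 0, 0], "spin": -0.149}
    - {"dp": [0, 0, 0], "spin": -0.149}
    - {"dp": [0, 0, 0], "spin": -0.149}
    - {"dp": [0, 0, 0], "spin": -0.149}
    - {"dp": [0, 0, 0], "spin": -0.149}

```text
clock: 5.75
position: [0.5124, 0.0872, 0.497]
ee_rot: [0.167, 0.986, -0.0, 0.0]
ft_force: [0.6, -0.5, 0.1]
grip_width: 1.001
grasp_force: 0.0
```

Call:
arm_command:
  plan:
    - {"dp": [0, 0, 0], "spin": -0.149}
    - {"dp": [0, 0, 0], "spin": -0.014}
    - {"dp": [0, 0, 0], "spin": 0}
    - {"dp": [0, 0, 0], "spin": 0}
    - {"dp": [0, 0, 0], "spin": 0}

```text
clock: 6.25
position: [0.5121, 0.0883, 0.4968]
ee_rot: [0.089, 0.996, -0.0, 0.0]
ft_force: [-0.2, 0.1, 0.0]
grip_width: 1.0
grasp_force: 0.0
```

```bash
cat > go.py <<'E'
import sys
from ptr import *
o=manip.get_obs();R=Rn.from_quat(o['ee_rot']).as_matrix()
print(o['clock'],np.round(o['position'],4),'q7',round(o['joint_pos'][6],2),'yaw-box',round((np.arctan2(R[1,0],R[0,0])-p[2])%(2*np.pi),3),'F',np.round(o['ft_force'],1),o['grip_width'])
if len(sys.argv)>3: print((R.T@(np.array(sys.argv[1:4],float)-o['position'])*1000).round(1))
E
python3 go.py .535 .170 .40 | tail -2
```

```text
6.25 [0.5121 0.0883 0.4968] q7 1.08 yaw-box 3.146 F [-0.2  0.1  0. ] 0.9997198520029146
[-8.  84.5 96.7]
```

Call:
arm_command:
  plan:
    - {"dp": [-2, 28, 20], "spin": 0}
    - {"dp": [-2, 28, 20], "spin": 0}
    - {"dp": [-4, 28, 20], "spin": 0}
    - {"dp": [0, 0, 30], "spin": 0}
    - {"dp": [0, 0, 0], "spin": 0}
  grip: -0.3

```text
clock: 6.75
position: [0.5339, 0.1699, 0.4031]
ee_rot: [0.088, 0.996, -0.001, -0.003]
ft_force: [-0.2, -0.9, -0.8]
grip_width: 0.65
grasp_force: 0.0
```

```bash
python3 go.py .535 .170 .32 | tail -2; python3 - <<'E' 2>/dev/null
from ptr import *
o=manip.get_obs(); im=shot('wrist','w4')
r=red(im,(0,512,0,384));v=cv2.cvtColor(im,cv2.COLOR_BGR2HSV)[r[:,1],r[:,0],2]; print(len(r),r.min(0),r.max(0))
b=r[v>150]; print(len(b),b.mean(0),onz('wrist',b.mean(0),.195,o),proj('wrist',[(.535,.170,.195)],o))
E
```

```text
6.75 [0.5339 0.1699 0.4031] q7 0.86 yaw-box 3.149 F [-0.2 -0.9 -0.8] 0.649750108182152
[-1.5  0.5 83. ]
(array([246.125, 196.75 ]), 16) (array([240.5       , 189.22222222]), 18)
1696 [ 0 14] [271 334]
174 [247.76436782 219.0862069 ] [0.53136661 0.16244952 0.195     ] [[260.49652903 222.35740259]]
```

View pics/w4.png

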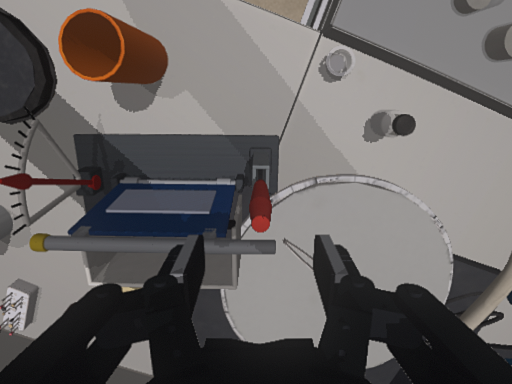

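Wrist picture: the red handle end is at (260,223), exactly where predicted, the rail runs clear of the finger lane, and the yellow cap is at (38,243). Descending.

Call:
arm_command:
  plan:
    - {"dp": [-1, 0, 30], "spin": 0}
    - {"dp": [0, 0, 25], "spin": 0}
    - {"dp": [0, 0, 18], "spin": 0}
    - {"dp": [0, 0, 10], "spin": 0}
    - {"dp": [0, 0, 0], "spin": 0}

```text
clock: 7.3
position: [0.5359, 0.169, 0.324]
ee_rot: [0.088, 0.996, -0.0, -0.0]
ft_force: [-0.3, -0.2, 0.2]
grip_width: 0.65
grasp_force: 0.0
```

Call:
arm_command:
  plan:
    - {"dp": [0, 0, 0], "spin": 0}
    - {"dp": [0, 0, 0], "spin": 0}
    - {"dp": [0, 0, 0], "spin": 0}
    - {"dp": [0, 0, 0], "spin": 0}
    - {"dp": [0, 0, 0], "spin": 0}
  grip: 1
  newtons: 30

```text
clock: 7.8
position: [0.536, 0.1698, 0.3249]
ee_rot: [0.088, 0.996, 0.0, 0.001]
ft_force: [0.1, 0.6, 5.5]
grip_width: 0.193
grasp_force: 33.4
```

Call:
arm_command:
  plan:
    - {"dp": [0, 0, -15], "spin": 0}
    - {"dp": [0, 0, -25], "spin": 0}
    - {"dp": [0, 0, -30], "spin": 0}
    - {"dp": [0, 0, -40], "spin": 0}
    - {"dp": [0, 0, -40], "spin": 0}

```text
clock: 8.3
position: [0.5351, 0.1696, 0.476]
ee_rot: [0.088, 0.996, -0.0, -0.0]
ft_force: [0.5, -0.6, 0.1]
grip_width: 0.195
grasp_force: 32.4
```

Call:
arm_command:
  plan:
    - {"dp": [0, 0, -40], "spin": 0}
    - {"dp": [0, 0, -15], "spin": 0}
    - {"dp": [0, 0, 0], "spin": 0}
    - {"dp": [0, 0, 0], "spin": 0}

```text
clock: 8.7
position: [0.5355, 0.1696, 0.5283]
ee_rot: [0.088, 0.996, -0.0, -0.0]
ft_force: [0.4, -0.3, -1.4]
grip_width: 0.195
grasp_force: 32.5
```

```bash
python3 go.py .553 -.210 .53 | tail -2; python3 - <<'E' 2>/dev/null
from ptr import *
o=manip.get_obs(); a=shot('scene');b=shot('wrist','w5')
cv2.imwrite('pics/s5.png',np.hstack([cv2.resize(a[120:310,150:320],(400,447)),cv2.resize(b,(400,300))[:300] if 0 else cv2.copyMakeBorder(cv2.resize(b,(400,300)),0,147,0,0,0)]))
r=finder.find_in('scene','file_tip');print([(np.round(q['position'],3),round(q['score'],2)) for q in r[:2]])
E
```

```text
8.7 [0.5355 0.1696 0.5283] q7 0.89 yaw-box 3.149 F [ 0.4 -0.3 -1.4] 0.19532485305223524
[ -83.6 -370.7   -1.6]
(array([246.125, 196.75 ]), 16) (array([240.5       , 189.22222222]), 18)
[(array([0.535, 0.173, 0.33 ]), 0.52)]
```

View pics/s5.png

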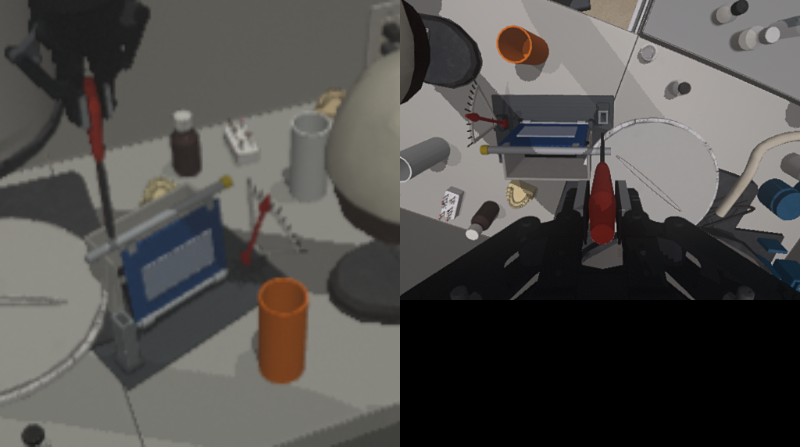

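File held upright and clear of the holder, flap shut, grey pot at (310,155) in the left half. Carry to the pot.

Call:
arm_command:
  plan:
    - {"dp": [-10, -44, 0], "spin": 0}
    - {"dp": [-10, -46, 0], "spin": 0}
    - {"dp": [-10, -46, 0], "spin": 0}
    - {"dp": [-10, -46, 0], "spin": 0}
    - {"dp": [-10, -46, 0], "spin": 0}

```text
clock: 9.35
position: [0.5446, -0.0656, 0.5279]
ee_rot: [0.088, 0.996, -0.0, -0.001]
ft_force: [0.5, 0.2, -1.0]
grip_width: 0.196
grasp_force: 32.5
```

Call:
arm_command:
  plan:
    - {"dp": [-11, -46, 0], "spin": 0}
    - {"dp": [-11, -46, 0], "spin": 0}
    - {"dp": [-10, -40, 0], "spin": 0}
    - {"dp": [-2, -11, 0], "spin": 0}
    - {"dp": [0, 0, 0], "spin": 0}

```text
clock: 9.85
position: [0.5532, -0.2126, 0.5272]
ee_rot: [0.09, 0.996, 0.0, -0.001]
ft_force: [-0.9, 0.8, -0.7]
grip_width: 0.195
grasp_force: 32.5
```

Call:
arm_command:
  plan:
    - {"dp": [0, 0, 0], "spin": 0}
    - {"dp": [0, 0, 0], "spin": 0}

```text
clock: 10.05
position: [0.5537, -0.2082, 0.5288]
ee_rot: [0.086, 0.996, 0.0, 0.0]
ft_force: [-0.8, 0.3, -0.6]
grip_width: 0.195
grasp_force: 32.5
```

```bash
python3 go.py .553 -.210 .35 | tail -2; python3 - <<'E' 2>/dev/null
from ptr import *
o=manip.get_obs(); a=shot('scene','s6');b=shot('wrist','w6'); print(proj('wrist',[(.553,-.21,.12)],o),proj('scene',[(.553,-.21,.12)]))
for c in ('scene','wrist'):
  r=finder.find_in(c,'tool_pot');print([(np.round(q['position'],3),round(q['score'],2)) for q in r[:2]])
A=cv2.resize(a[130:230,230:340],(400,364)); B=cv2.resize(b,(400,300))
cv2.imwrite('pics/p6.png',np.hstack([A,cv2.copyMakeBorder(B,0,64,0,0,0)]))
E
```

```text
10.05 [ 0.5537 -0.2082  0.5288] q7 1.59 yaw-box 3.151 F [-0.8  0.3 -0.6] 0.19501306749417335
[  0.5  -2.  178.8]
(array([246.125, 196.75 ]), 16) (array([240.5       , 189.22222222]), 18)
[[257.25035945 153.90689264]] [[282.97387558 170.94257215]]
[(array([0.394, 0.071, 0.079]), 0.96), (array([ 0.544, -0.191,  0.078]), 0.87)]
[(array([0.418, 0.047, 0.064]), 0.93), (array([ 0.562, -0.208,  0.065]), 0.89)]
```

View pics/p6.png

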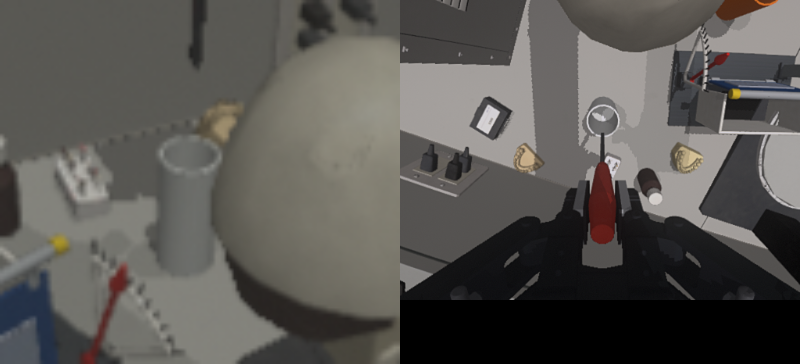

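Call:
arm_command:
  plan:
    - {"dp": [0, -1, 40], "spin": 0}
    - {"dp": [0, -1, 45], "spin": 0}
    - {"dp": [0, 0, 45], "spin": 0}
    - {"dp": [0, 0, 35], "spin": 0}
    - {"dp": [0, 0, 15], "spin": 0}

```text
clock: 10.75
position: [0.5522, -0.2118, 0.3454]
ee_rot: [0.087, 0.996, 0.001, -0.002]
ft_force: [0.0, 0.3, -0.3]
grip_width: 0.196
grasp_force: 32.5
```

Call:
arm_command:
  plan:
    - {"dp": [0, 0, 8], "spin": 0}
    - {"dp": [0, 0, 6], "spin": 0}
    - {"dp": [0, 0, 0], "spin": 0}
    - {"dp": [0, 0, 0], "spin": 0}

```text
clock: 11.15
position: [0.5536, -0.2124, 0.3361]
ee_rot: [0.088, 0.996, -0.0, 0.001]
ft_force: [0.9, -0.9, -1.5]
grip_width: 0.196
grasp_force: 32.5
```

Call:
arm_command:
  plan:
    - {"dp": [0, 0, 4], "spin": 0}
    - {"dp": [0, 0, 3], "spin": 0}
    - {"dp": [0, 0, 0], "spin": 0}
    - {"dp": [0, 0, 0], "spin": 0}

```text
clock: 11.55
position: [0.5531, -0.2124, 0.3277]
ee_rot: [0.088, 0.996, -0.0, -0.0]
ft_force: [-0.6, 0.4, -1.6]
grip_width: 0.195
grasp_force: 32.5
```

Call:
arm_command:
  plan:
    - {"dp": [0, 0, 0], "spin": 0}
    - {"dp": [0, 0, 0], "spin": 0}
    - {"dp": [0, 0, 0], "spin": 0}
    - {"dp": [0, 0, 0], "spin": 0}
    - {"dp": [0, 0, 0], "spin": 0}
  grip: -0.5

```text
clock: 12.05
position: [0.5531, -0.2124, 0.3278]
ee_rot: [0.088, 0.996, -0.0, 0.0]
ft_force: [0.6, -0.0, -0.2]
grip_width: 0.747
grasp_force: 0.0
```

```bash
python3 go.py .553 -.210 .53 | tail -2; python3 - <<'E' 2>/dev/null
from ptr import *
o=manip.get_obs(); a=shot('scene','s7');b=shot('wrist','w7')
for c in ('scene','wrist'):
  r=finder.find_in(c,'file_handle');print([(np.round(q['position'],3),round(q['score'],2)) for q in r[:2]])
A=cv2.resize(a[130:230,230:340],(400,364)); B=cv2.resize(b,(400,300))
cv2.imwrite('pics/p7.png',np.hstack([A,cv2.copyMakeBorder(B,0,64,0,0,0)]))
E
```

```text
12.05 [ 0.5531 -0.2124  0.3278] q7 1.55 yaw-box 3.148 F [ 0.6 -0.  -0.2] 0.7470414035165024
[   0.5    2.3 -202.2]
(array([246.125, 196.75 ]), 16) (array([240.5       , 189.22222222]), 18)
[(array([0.545, 0.076, 0.058]), 0.45)]
[(array([ 0.544, -0.221,  0.177]), 0.57)]
```

View pics/p7.png

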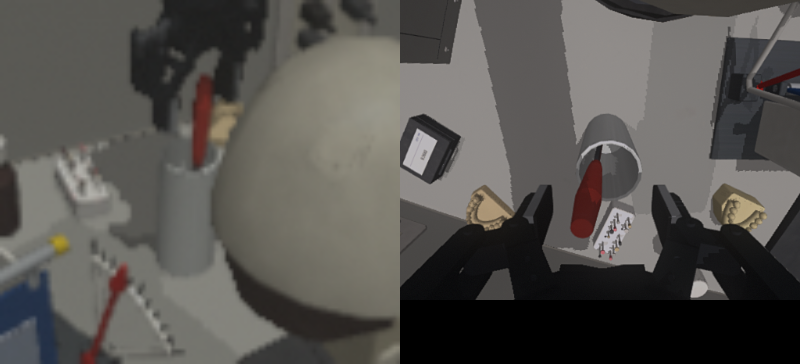

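File stands in the metal pot with a slight lean, clear of both fingers. Rising and going to the rail.

Call:
arm_command:
  plan:
    - {"dp": [0, 0, -30], "spin": 0}
    - {"dp": [0, 0, -45], "spin": 0}
    - {"dp": [0, 0, -45], "spin": 0}
    - {"dp": [0, 0, -45], "spin": 0}
    - {"dp": [0, 0, -20], "spin": 0}
  grip: -0.5
  newtons: 25

```text
clock: 12.75
position: [0.5531, -0.212, 0.5175]
ee_rot: [0.088, 0.996, -0.001, 0.003]
ft_force: [0.3, -0.0, -0.3]
grip_width: 0.751
grasp_force: 0.0
```

Call:
arm_command:
  plan:
    - {"dp": [6, 40, 0], "spin": 0}
    - {"dp": [9, 46, 0], "spin": 0}
    - {"dp": [9, 46, 0], "spin": 0}
    - {"dp": [9, 46, 0], "spin": 0}
    - {"dp": [9, 46, 0], "spin": 0}

```text
clock: 13.25
position: [0.5505, 0.0174, 0.513]
ee_rot: [0.088, 0.996, -0.0, 0.0]
ft_force: [1.4, 0.3, -0.6]
grip_width: 0.751
grasp_force: 0.0
```

Call:
arm_command:
  plan:
    - {"dp": [9, 46, 0], "spin": 0}
    - {"dp": [0, 5, 10], "spin": 0.149}
    - {"dp": [0, 0, 10], "spin": 0.149}
    - {"dp": [0, 0, 10], "spin": 0.149}
    - {"dp": [0, 0, 10], "spin": 0.149}

```text
clock: 13.75
position: [0.551, 0.0675, 0.4723]
ee_rot: [0.379, 0.925, -0.0, 0.0]
ft_force: [-0.3, -0.6, -0.7]
grip_width: 0.747
grasp_force: 0.0
```

Call:
arm_command:
  plan:
    - {"dp": [0, 0, 10], "spin": 0.149}
    - {"dp": [0, 0, 10], "spin": 0.149}
    - {"dp": [0, 0, 10], "spin": 0.149}
    - {"dp": [0, 0, 10], "spin": 0.149}
    - {"dp": [0, 0, 0], "spin": 0.149}

```text
clock: 14.25
position: [0.5507, 0.0672, 0.4313]
ee_rot: [0.69, 0.724, -0.001, -0.001]
ft_force: [-0.5, 0.3, 0.2]
grip_width: 0.747
grasp_force: 0.0
```

Call:
arm_command:
  plan:
    - {"dp": [0, 0, 0], "spin": 0.149}
    - {"dp": [0, 0, 0], "spin": 0.08}
    - {"dp": [0, 0, 0], "spin": 0}
    - {"dp": [0, 0, 0], "spin": 0}
    - {"dp": [0, 0, 0], "spin": 0}

```text
clock: 14.75
position: [0.551, 0.0674, 0.4327]
ee_rot: [0.766, 0.643, 0.0, 0.0]
ft_force: [-0.7, 0.1, -0.1]
grip_width: 0.754
grasp_force: 0.0
```

```bash
python3 go.py .553 .067 .319 | tail -2; python3 - <<'E' 2>/dev/null
from ptr import *
o=manip.get_obs(); a=shot('scene','s8');t=shot('top','t8');b=shot('wrist','w8')
for l in ((.013,-.082,.154),(.013,0,.154),(.013,.11,.154)): print(proj('wrist',W(p,l),o).round(1))
A=cv2.resize(a[130:330,170:340],(340,400)); B=cv2.resize(b,(460,345))
cv2.imwrite('pics/p8.png',np.hstack([A,cv2.copyMakeBorder(B,0,55,0,0,0)]))
y=blob(b,(18,120,90),(35,255,255),(0,512,0,250));print('yellow',y,onz('wrist',y[0],.154,o),W(p,L['yel']))
E
```

```text
14.75 [0.551  0.0674 0.4327] q7 -0.46 yaw-box 1.58 F [-0.7  0.1 -0.1] 0.7541403914547651
[  0.    2.  113.7]
(array([246.125, 196.75 ]), 16) (array([240.5       , 189.22222222]), 18)
[[260.5 268.6]]
[[261.5 185.1]]
[[263.1  45.5]]
yellow (array([nan, nan]), 0) [nan nan nan] [ 0.53816684 -0.01386311  0.154     ]
```

View pics/p8.png

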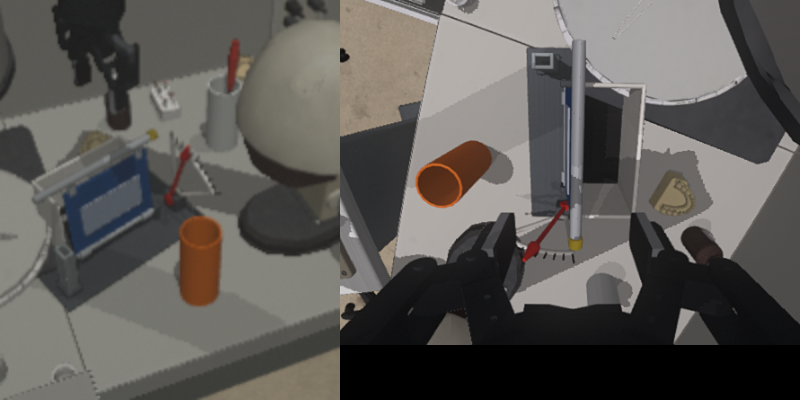

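Wrist view: rail runs vertically at x≈263, centred between the fingers; pointer visible at its lower left; file standing in the pot in the scene view. Descend onto the rail.

Call:
arm_command:
  plan:
    - {"dp": [0, 2, 30], "spin": 0}
    - {"dp": [0, 1, 35], "spin": 0}
    - {"dp": [0, 0, 30], "spin": 0}
    - {"dp": [0, 0, 18], "spin": -0.01}
    - {"dp": [0, 0, 0], "spin": 0}

```text
clock: 15.4
position: [0.5532, 0.0665, 0.3171]
ee_rot: [0.763, 0.647, -0.002, -0.001]
ft_force: [-0.4, -0.5, 0.2]
grip_width: 0.75
grasp_force: 0.0
```

Call:
arm_command:
  plan:
    - {"dp": [0, 0, 0], "spin": 0}
    - {"dp": [0, 0, 0], "spin": 0}
    - {"dp": [0, 0, 0], "spin": 0}
    - {"dp": [0, 0, 0], "spin": 0}
    - {"dp": [0, 0, 0], "spin": 0}
  grip: 1
  newtons: 30

```text
clock: 15.9
position: [0.5544, 0.0668, 0.3208]
ee_rot: [0.763, 0.646, 0.001, 0.001]
ft_force: [0.1, -0.7, 5.7]
grip_width: 0.126
grasp_force: 29.5
```

```bash
python3 go.py | tail -1
```

```text
15.9 [0.5544 0.0668 0.3208] q7 -0.49 yaw-box 1.588 F [ 0.1 -0.7  5.7] 0.12626875141750532
```

Call:
arm_command:
  plan:
    - {"dp": [0, -6, -0.5], "spin": 0}
    - {"dp": [0, -8, 0], "spin": 0}
    - {"dp": [0, -8, 0.5], "spin": 0}
    - {"dp": [0, -8, 1], "spin": 0}
    - {"dp": [0, -8, 1], "spin": 0}

```text
clock: 16.4
position: [0.5157, 0.0739, 0.3177]
ee_rot: [0.763, 0.647, 0.0, -0.0]
ft_force: [1.9, 5.9, -0.4]
grip_width: 0.125
grasp_force: 30.4
```

Call:
arm_command:
  plan:
    - {"dp": [0, 0, 0], "spin": 0}
    - {"dp": [0, 0, 0], "spin": 0}

```text
clock: 16.6
position: [0.5156, 0.0739, 0.3177]
ee_rot: [0.763, 0.647, -0.0, -0.0]
ft_force: [-1.2, 5.4, 5.9]
grip_width: 0.123
grasp_force: 31.1
```

```bash
cat > meas.py <<'E'
import sys
from ptr import *
from scipy.optimize import brentq,minimize_scalar
n=sys.argv[1]; o=manip.get_obs();print(o['clock'],np.round(o['position'],4),np.round(o['ft_force'],1),o['grip_width'],o['grasp_force'])
ims={c:shot(c,f'{n}_{c}') for c in ('scene','top','wrist')}
for c,im in ims.items():
    h=cv2.cvtColor(im,cv2.COLOR_BGR2HSV); m=cv2.inRange(h,(20,120,80),(34,255,255))
    pr=lambda v: proj(c,W(p,(-.130*np.sin(v-.1),-.082,.025+.13*np.cos(v-.1))),o)[0]
    g=pr(.35); ys,xs=np.nonzero(m); k=np.hypot(xs-g[0],ys-g[1])<(60 if c=='wrist' else 22)
    if k.sum()<4: print(c,'none',g); continue
    q=np.array([xs[k].mean(),ys[k].mean()]); s=minimize_scalar(lambda v:np.hypot(*(pr(v)-q)),bounds=(-.1,.9),method='bounded'); print(c,'cap',q.round(1),k.sum(),'v',s.x.round(3),'res',round(s.fun,2))
    mp=lambda v,r=.13: proj(c,W(p,(-r*np.sin(v-.1),-.102,.025+r*np.cos(v-.1))),o)[0]
    g=mp(.4,.1); box=[int(max(0,g[0]-60)),int(g[0]+60),int(max(0,g[1]-60)),int(g[1]+60)]
    a=angs(c,red(im,box),o); a=a[(a[:,0]>.05)&(a[:,0]<.16)&(a[:,1]>.1)&(a[:,1]<.9)]
    if len(a): print('   ptr',[(lo,int(((a[:,0]>=lo)&(a[:,0]<lo+.02)).sum()),a[(a[:,0]>=lo)&(a[:,0]<lo+.02)][:,1].mean().round(3)) for lo in (.05,.07,.09,.11,.13) if ((a[:,0]>=lo)&(a[:,0]<lo+.02)).any()])
E
python3 meas.py m1 2>/dev/null
```

```text
(array([246.125, 196.75 ]), 16) (array([240.5       , 189.22222222]), 18)
16.6 [0.5156 0.0739 0.3177] [-1.2  5.4  5.9] 0.12305258464336635 31.057108640670776
scene cap [255.4 204.8] 17 v 0.306 res 0.59
   ptr [(0.05, 6, np.float64(0.343)), (0.07, 2, np.float64(0.355)), (0.09, 10, np.float64(0.357)), (0.11, 11, np.float64(0.381))]
top cap [238.4 202.1] 11 v 0.305 res 0.26
   ptr [(0.05, 4, np.float64(0.379)), (0.07, 2, np.float64(0.269)), (0.09, 1, np.float64(0.345)), (0.11, 1, np.float64(0.407)), (0.13, 1, np.float64(0.366))]
wrist none [245.52999427 371.60255642]
```

```bash
python3 - <<'E' 2>/dev/null
from ptr import *
from scipy.optimize import minimize_scalar
for f,pos,q in (('w3',(.5124,.0864,.4974),(.9959,-.0901,.0007,.0002)),('w5',(.5355,.1696,.5283),(.088,.996,0,0)),('w8',(.551,.0674,.4327),(.766,.643,0,0)),('w6',(.5537,-.2082,.5288),(.086,.996,0,0))):
    o={'position':np.array(pos),'ee_rot':np.array(q)}; im=cv2.imread(f'pics/{f}.png')
    mp=lambda v,r: proj('wrist',W(p,(-r*np.sin(v-.1),-.102,.025+r*np.cos(v-.1))),o)[0]
    g=mp(.4,.1); r=red(im,[int(max(0,g[0]-70)),int(g[0]+70),int(max(0,g[1]-70)),int(g[1]+70)])
    def d(v):
        A,B=mp(v,.04),mp(v,.14); u=(B-A)/np.linalg.norm(B-A); e=r-A; t=e@u; k=(t>0)&(t<np.linalg.norm(B-A)*1.1); return e@np.array([-u[1],u[0]]),k
    def cost(v): e,k=d(v); e=e[k&(abs(e)<10)]; return np.mean(np.minimum(e**2,36))if len(e)>10 else 99
    vs=np.arange(.3,.75,.005); c=[cost(v) for v in vs]; i=int(np.argmin(c)); print(f,len(r),vs[i].round(3),round(c[i],2), 'px/0.1rad',np.hypot(*(mp(.5,.13)-mp(.4,.13))).round(1))
E
```

```text
(array([246.125, 196.75 ]), 16) (array([240.5       , 189.22222222]), 18)
w3 326 0.395 5.39 px/0.1rad 9.9
w5 329 0.375 4.57 px/0.1rad 11.0
w8 538 0.39 6.54 px/0.1rad 11.9
w6 323 0.37 6.17 px/0.1rad 11.4
```

Call:
arm_command:
  plan:
    - {"dp": [0, -4, 1], "spin": 0}
    - {"dp": [0, -4, 1], "spin": 0}
    - {"dp": [0, -2, 0.5], "spin": 0}
    - {"dp": [0, 0, 0], "spin": 0}
    - {"dp": [0, 0, 0], "spin": 0}

```text
clock: 17.25
position: [0.5059, 0.0756, 0.3149]
ee_rot: [0.763, 0.647, 0.0, -0.001]
ft_force: [1.3, 6.1, 1.6]
grip_width: 0.122
grasp_force: 31.0
```

```bash
python3 meas.py m2 2>/dev/null; python3 -c "
import cv2,numpy as np
a=cv2.imread('pics/m2_scene.png');b=cv2.imread('pics/m2_wrist.png')
cv2.imwrite('pics/p9.png',np.hstack([cv2.resize(a[150:260,190:310],(437,400)),cv2.copyMakeBorder(cv2.resize(b,(360,270)),0,130,0,0,0)]))"
```

```text
(array([246.125, 196.75 ]), 16) (array([240.5       , 189.22222222]), 18)
17.25 [0.5059 0.0756 0.3149] [1.3 6.1 1.6] 0.1217625643674833 31.01877987384796
scene cap [258.  207.4] 16 v 0.389 res 0.46
   ptr [(0.05, 7, np.float64(0.35)), (0.07, 2, np.float64(0.355)), (0.09, 8, np.float64(0.37)), (0.11, 11, np.float64(0.381))]
top cap [238.1 205.4] 11 v 0.383 res 0.47
   ptr [(0.05, 4, np.float64(0.379)), (0.07, 2, np.float64(0.269)), (0.09, 1, np.float64(0.345)), (0.11, 1, np.float64(0.407)), (0.13, 1, np.float64(0.366))]
wrist none [261.97027186 375.78478531]
```

View pics/p9.png

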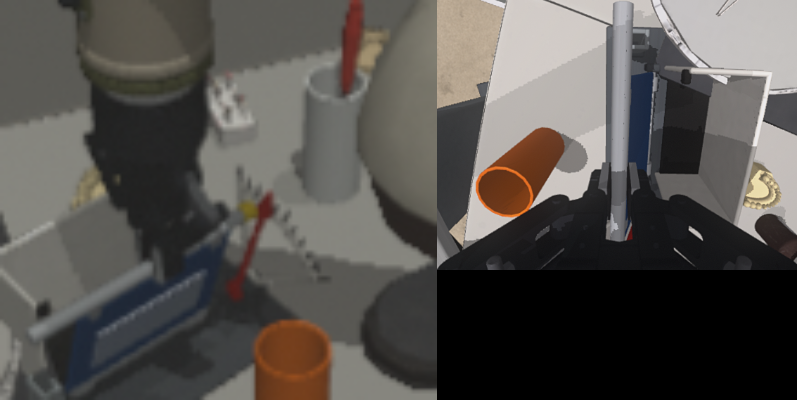

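The yellow cap (248,210) sits right by the pointer head (265,205), the fingers hold the rail, and the file stands in the pot. Settle, then hand in.

Call:
arm_command:
  plan:
    - {"dp": [0, 0, 0], "spin": 0}
    - {"dp": [0, 0, 0], "spin": 0}
    - {"dp": [0, 0, 0], "spin": 0}
    - {"dp": [0, 0, 0], "spin": 0}
    - {"dp": [0, 0, 0], "spin": 0}

```text
clock: 17.9
position: [0.506, 0.0756, 0.315]
ee_rot: [0.763, 0.647, 0.0, -0.001]
ft_force: [1.2, 6.5, 1.9]
grip_width: 0.123
grasp_force: 31.0
```

```bash
python3 go.py | tail -1; python3 -c "
from workcell import manip
print(manip.hand_in())"
```

```text
17.9 [0.506  0.0756 0.315 ] q7 -0.49 yaw-box 1.589 F [1.2 6.5 1.9] 0.12280299586031097
the job is handed in; nothing more can be done
None
```

I handed the job in at 17.9 s: the file stands handle up in the metal pot, and the gripper holds the flap's rail at the red pointer (flap about 0.386 rad, pointer about 0.383 rad by camera); the hand-in gave no verdict.

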